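# Push the germination box down the imaging lane

### The arm

A 6-joint arm with a two-finger parallel gripper is mounted at the origin on the work surface. World frame = base frame: x ahead of the robot, y to its left, z up, the work surface at z = 0. Lengths are in m, angles in rad, forces in N, time in s.
With the tool pointing down it reaches from about 0.375 to 0.9 m from the base axis. Payload 3.1 kg.
Tool frame: the origin (TCP) lies where the fingers leave the gripper's body, on its centre line; the fingertips stand manip.tip_reach ahead of it and the grasp point (between the pads) lies 54 mm ahead of it (manip.tip_reach is the distance from the TCP to the fingertips, in m); z points along the fingers, y is the direction in which the jaws open and shut (so a half turn about z gives the same grasp; the last joint's range is limited). The gripper opens to 85 mm and grips with 20 to 120 N. Pads are 22 mm wide; open, the fingers measure 114 mm over their backs; the gripper's body (76 mm by 85 mm) begins 54 mm behind the grasp point. The pads swing forward as they close: fully open they stand 13 mm farther back than shut.
Start: joints at [1.065, 0.527, 1.433, -0, 1.181, -0.178], TCP at [0.201, 0.592, 0.304] pointing down, gripper open.
Joint ranges: [-3.08, 3.08], [-0.75, 2.2], [0.22, 2.44], [-1.43, 4.57], [0, 2.65], [-2.85, 2.85]. Speed limits (rad/s): [2.79, 2.79, 3.14, 3.14, 3.14, 3.14].

### API

Orientations are given as a unit quaternion [x, y, z, w].
In Python, from station import manip, cams, order gives the robot as it stands. The module is installed in compiled form; this text tells all that it offers.
- The arm moves only by the tool drive_tool, never from a script. Its arguments are lists of equal length, an entry for each row: "linear": the shift along the tool's x, y, z in mm, a list of three; "rot": the turn, a rotation vector about the tool's x, y, z in degrees, a list of three; "hand": the finger opening in mm, from 0 to 85.4. A call has 1 to 20 rows; each row shifts and turns the pose as measured when the row begins, along the tool's axes as they then stand; what a row does not reach is not made up. A row lasts 1/12 s, in which the tool goes at most 41.7 mm and 7.16 degrees, less where a joint would pass 70% of its speed; a pose out of reach is approached as far as the arm can. A call with a gripper value outside its range is refused whole. The fingers move at their own pace and stop on an object; "force" is the grip in N (left out, the last holds). Time passes only in rows, so rows that do not move let the fingers close. It gives the time, the measured TCP pose, the force and the opening at its end, in the units of the state.
- manip.sense(): the state, without advancing time (a new reading comes with each control period).
- cams.snapshot(name): name is "scene" or "top" or "wrist"; returns the picture (384x512x3 uint8, red, green, blue); there is no depth.
- cams.camera_model(name): a dict with "vfov" (degrees; the focal length in pixels is half the picture's height over the tangent of half this angle, whatever the lens; pixels are square), "cx", "cy" (the principal point, pixels), "rvec" (rotation vector, rad) and "tvec" (3), from world to camera coordinates, as OpenCV has them. Camera axes: x right, y down, z forward; pixel columns grow to the right and rows downward; lengths in m; the calibration is good to about 2 mm. A picture is of the moment at which its call begins: read the wrist's pose just before it. camera_model takes no time and is no camera call; for the wrist camera it gives the pose at the moment of the call.
- order.sign_off(): hands the job in, once; it reports no verdict.
Trained networks look in the newest picture that a camera, given by its name, has taken for a name from the list of things; names that differ only in an ending like _2 or _b are one class to them, and where a whole thing is asked for, a point or a joint stands for the part that bears it (a point fixed in the world has none). Each returns a list of dicts, best first, with "score" (0 to 1); they miss things now and then, are a little off and sometimes report something else, mostly with a low value. They report only what shows in the picture. A call takes as long as a camera call.
- cams.regions_of(label, camera): "pixels" (384x512 bool, what is visible of it) and "rect" ([left, top, right, bottom] in pixels, round what is visible of it).
- cams.spot_point(label, camera): "at" ([column, row] in pixels: a listed point, or the origin of a listed thing).
The state is a dict: "t": time; "q": joint angles; "qd": joint speeds; "tau": joint torques, N m; "tcp_pos": TCP position; "tool_rot": TCP orientation; "force": force on the tool from outside, world axes, zero at the start; "ft_torque": the same for the moment, N m; "finger_gap": opening from 0.0 (shut) to 1.0 (fully open).
Only numpy, scipy, OpenCV 4.12 (cv2) and the standard library are available. Lean on these libraries where they do the work, as an engineer would, in place of code of your own. Each camera call takes 0.05 s, during which the arm holds its last target. There are 200 camera calls.

### The job

The blue-rimmed germination box stands askew on the open entry of the white imaging lane. Push it with the fingers, flat along the lane floor, down between the two orange guide rails until it stands against the white imager at the far end, with neither the box nor the robot ever touching a rail. Slide it steadily: never lift, tip or flick it; leave everything else on the bench where it is, and finish with the hand clear.

Things in the scene. Friction and masses are not known exactly. Their poses are not given: they have to be found in the camera images.
- lane: fixed white plate 150 mm wide, lane floor 8 mm above the table. Origin on the table under the centre line; x: pushing direction, midway between the rails (about world -y, the robot's right); y: away from the robot. Along x, mm: plate -250 to 215, open entry -250 to -55, black line -55, rails -55 to 210, green parking field 95 to 215, imager face (the stop) 215
- rail_near: orange guide rail on the robot's side, fixed to the lane, 265 long, 12 wide, 16 high, its top 24 mm above the table; inner face 59 mm from the lane's centre line (clear width 118 mm). Origin at the centre of its underside, axes as the lane's
- rail_far: the same orange rail on the side away from the robot, inner face 59 mm from the centre line. Origin at the centre of its underside
- imager: fixed white housing that closes the lane's end, 75 long, 150 wide, 105 high; its face across the lane at lane x = 215 mm is the stop. Origin on the table under its centre, 37 mm beyond that face
- box: closed germination box, black base, clear lid with blue rim, seedlings inside: 120 long (x), 98 wide (y), 60 high, plain upright sides, 0.25 to 0.5 kg, slides with friction. Origin: centre of its underside, on the lane floor; x towards the imager. Starts on the entry up to 20 mm off the centre line, up to 9 degrees askew; square in the lane it has 10 mm to each rail
- box_front (a point): centre of the box's leading end face, 30 mm above its underside
- box_back (a point): centre of the box's trailing end face (the one to push on), 30 mm above its underside
- seedling_pot: bystander: white plant pot, 75 wide and 75 high, with a green sprig up to 150 high; stands beyond the lane (mm); origin at the centre of its underside
- amber_bottle: bystander: amber jar with orange cap, 54 across, 105 high; stands beyond the lane (mm); origin at the centre of its underside
- clear_bottle: bystander: clear bottle with blue cap, 70 across, 150 high; right of the lane (mm); origin at the centre of its underside
- yellow_cup: bystander: open yellow cup, 90 across, 80 high; left of the lane (mm); origin at the centre of its underside
- tube_block: bystander: grey tube rack with six capped tubes (five green caps, one yellow), 70 x 50 x 48 high; on the robot's side of the lane (mm); origin at the centre of its underside
- brush: bystander: brush lying on the table beyond the lane's entry (mm); origin at the centre of its underside

How it is judged:
By the outcome, as a careful person would: the job done as asked, in the order asked, and still so for the second after the job is handed in, with the robot touching nothing.
It also fails if it takes over 69 s, if anything falls off the work surface, if the arm or the gripper's body presses on something with over 40 N, if the wrist force passes 120 N, or if a joint passes its speed limit or range.

## Working session

There is one attempt and no reset: what is moved stays moved. The work goes in short steps, Python scripts to look and compute and a tool call to move; the robot and the scene stay as the last step left them, time stands still between calls to the robot, and variables do not carry over. Pictures are saved under pics/ and viewed, about 8 in all and at most 12, crops included, and the job is handed in when it is done.

Besides the shell and the picture viewer there is one more tool, called after "Call:" as name(argument=value, ...), one argument or row to a line, values as JSON. drive_tool: Moves the arm, as the interface text tells. Its arguments: {"type":"object","properties":{"linear":{"type":"array","items":{"type":"array","items":{"type":"number"}}},"rot":{"type":"array","items":{"type":"array","items":{"type":"number"}}},"hand":{"type":"array","items":{"type":"number"}},"force":{"type":"number"}},"required":["linear","rot","hand"]}

```bash
mkdir -p pics
cat > h.py <<'E'
import numpy as np,cv2
from station import manip,cams,order
from scipy.spatial.transform import Rotation as R
def ray(name,px):
    m=cams.camera_model(name);f=192/np.tan(np.radians(m['vfov'])/2)
    Rm=cv2.Rodrigues(np.array(m['rvec'],float))[0];t=np.array(m['tvec'],float).ravel()
    d=np.array([(px[0]-m['cx'])/f,(px[1]-m['cy'])/f,1.])
    return -Rm.T@t,Rm.T@d
def at(name,px,z):
    o,d=ray(name,px);return o+d*(z-o[2])/d[2]
def proj(name,P):
    m=cams.camera_model(name);f=192/np.tan(np.radians(m['vfov'])/2)
    K=np.array([[f,0,m['cx']],[0,f,m['cy']],[0,0,1.]])
    return cv2.projectPoints(np.array(P,float).reshape(-1,3),np.array(m['rvec'],float),np.array(m['tvec'],float),K,None)[0].reshape(-1,2)
def save(name,fn):
    im=cams.snapshot(name);cv2.imwrite('pics/'+fn,im[:,:,::-1]);return im
E
python3 - <<'E'
from h import *
s=manip.sense();print(s['tcp_pos'],s['tool_rot'],manip.tip_reach,s['finger_gap'],s['t'])
for c in('top','scene'):
    im=save(c,c+'0.png');m=cams.camera_model(c);print(c,m['vfov'],ray(c,(256,192)))
    for l,z in [('lane',0),('rail_near',.008),('rail_far',.008),('imager',0),('box',.008),('box_front',.038),('box_back',.038),('tube_block',0)]:
        r=cams.spot_point(l,c)
        if r: print(l,[(round(q['score'],2),np.round(q['at']),np.round(at(c,q['at'],z)*1000)) for q in r[:2]])
a=cv2.imread('pics/top0.png');b=cv2.imread('pics/scene0.png')
cv2.imwrite('pics/both.png',np.vstack([a,b])[:,:] if 0 else a)
E
```

```text
[0.20035468 0.59142717 0.30292715] [ 1.62684339e-01  9.86677564e-01 -1.02827206e-03 -3.64406676e-04] 0.0726 1.0060410083936842 0.0
top 46.77436224643051 (array([0.3596831 , 0.01281907, 1.22640524]), array([ 0.17519033, -0.0191623 , -0.98444306]))
lane [(0.93, array([256., 207.]), array([536., -11.,   0.])), (0.58, array([344., 202.]), array([ 544., -255.,    0.]))]
rail_near [(0.67, array([200., 207.]), array([537., 146.,   8.])), (0.59, array([286., 235.]), array([454., -90.,   8.]))]
rail_far [(0.69, array([284., 186.]), array([593., -89.,   8.])), (0.16, array([199., 152.]), array([695., 148.,   8.]))]
imager [(0.65, array([346., 202.]), array([ 543., -261.,    0.]))]
box [(0.63, array([200., 206.]), array([541., 144.,   8.])), (0.55, array([345., 201.]), array([ 546., -257.,    8.]))]
box_front [(0.98, array([219., 206.]), array([536.,  90.,  38.])), (0.65, array([284., 183.]), array([594., -87.,  38.]))]
box_back [(0.71, array([286., 131.]), array([743., -98.,  38.])), (0.7, array([179., 202.]), array([547., 199.,  38.]))]
tube_block [(0.85, array([284., 261.]), array([384., -82.,   0.]))]
scene 48.48332220782291 (array([1.18331705, 0.79223603, 0.90953971]), array([-0.45960229, -0.58678016, -0.66678357]))
lane [(0.8, array([261., 188.]), array([534., -12.,   0.]))]
rail_near [(0.77, array([263., 170.]), array([474., -73.,   8.]))]
rail_far [(0.77, array([229., 182.]), array([599., -96.,   8.])), (0.19, array([151., 146.]), array([ 703., -434.,    8.]))]
imager [(0.92, array([212., 153.]), array([ 548., -271.,   -0.]))]
box [(0.94, array([288., 215.]), array([551., 138.,   8.])), (0.63, array([303., 221.]), array([535., 186.,   8.]))]
box_front [(0.91, array([278., 197.]), array([543.,  84.,  38.]))]
box_back [(0.59, array([302., 224.]), array([566., 213.,  38.]))]
tube_block [(0.57, array([280., 164.]), array([401., -71.,   0.])), (0.47, array([260., 188.]), array([533., -16.,   0.]))]
```

View pics/top0.png

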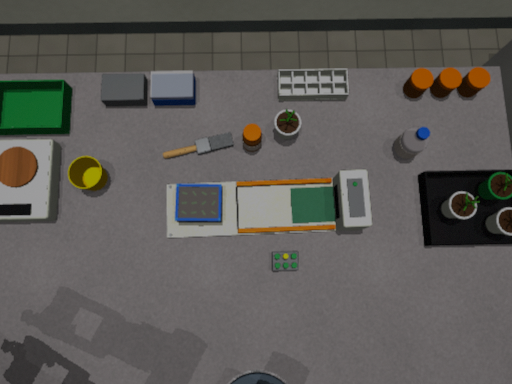

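View pics/scene0.png

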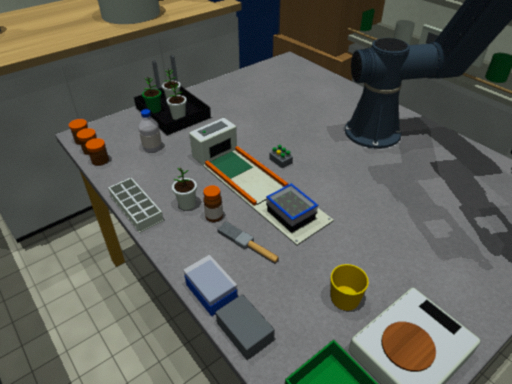

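Top: box's blue rim spans about (177,185)–(222,222). The lane runs right, with rails at rows 183 and 230, and the imager is at (354,198). The scene view agrees. Next I'll measure the rails and rim precisely by colour.

```bash
cat >> h.py <<'E'
def blobs(im,kind,n):
    h=cv2.cvtColor(im,cv2.COLOR_RGB2HSV);H,S,V=cv2.split(h)
    m=((H>5)&(H<20)&(S>190)&(V>90)) if kind=='o' else ((H>100)&(H<130)&(S>140)&(V>70))
    k,lab,st,c=cv2.connectedComponentsWithStats(m.astype('uint8'))
    out=[]
    for i in range(1,k):
        if st[i,4]>n: out.append((lab==i,st[i]))
    return out
def rect(mask,name,z):
    ys,xs=np.nonzero(mask)
    # outline of pixel areas, world plane
    pts=np.array([at(name,(x,y),z)[:2]*1000 for x,y in zip(xs,ys)],np.float32)
    (c,wh,a)=cv2.minAreaRect(pts);return c,wh,a
E
python3 - <<'E'
from h import *
for c in('top','scene'):
    im=cv2.imread(f'pics/{c}0.png')[:,:,::-1].copy()
    for k,z in(('o',.024),('b',.068)):
        for m,st in blobs(im,k,60):
            print(c,k,st,[np.round(v,1) for v in rect(m,c,z)])
            if k=='o' and st[2]>25 :
                ys,xs=np.nonzero(m);p=np.array([at(c,q,z)[:2]*1000 for q in zip(xs,ys)])
                l=np.polyfit(p[:,1],p[:,0],1);print('   line x=',l[1],'+',l[0],'y  deg',np.degrees(np.arctan(l[0])))
E
```

```text
top o [411  68  23  21 358] [array([ 899.5, -500.3]), array([62.9, 62.6]), np.float64(20.3)]
top o [440  68  22  21 357] [array([ 899.5, -584.7]), array([63.5, 60.3]), np.float64(39.7)]
top o [468  68  22  20 349] [array([ 899.7, -667.3]), array([62.7, 59.2]), np.float64(89.0)]
top o [243 124  18  17 238] [array([746.1,  -1.8]), array([48. , 47.1]), np.float64(88.9)]
top o [237 179  94   7 370] [array([600.4, -87.6]), array([ 11. , 258.2]), np.float64(1.2)]
   line x= 598.6456573171338 + -0.019628855720033877 y  deg -1.1245061831945349
top o [238 225  97   8 350] [array([471., -90.]), array([ 10.2, 260.9]), np.float64(1.2)]
   line x= 469.41251771586946 + -0.01969941695948515 y  deg -1.1285474817283534
top b [417 127  13  12 112] [array([ 721.9, -470.9]), array([30.2, 32.9]), np.float64(32.2)]Traceback (most recent call last):
  File "<stdin>", line 6, in <module>
  File "h.py", line 28, in rect
    pts=np.array([at(name,(x,y),z)[:2]*1000 for x,y in zip(xs,ys)],np.float32)
                  ~~^^^^^^^^^^^^^^
  File "h.py", line 10, in at
    o,d=ray(name,px);return o+d*(z-o[2])/d[2]
        ~~~^^^^^^^^^
  File "h.py", line 5, in ray
    m=cams.camera_model(name);f=192/np.tan(np.radians(m['vfov'])/2)
ValueError: time passes only in moves, steps and waits
```

```bash
sed -i 's/^def ray/_c={}\ndef cm(n):\n    if n=="wrist": return cams.camera_model(n)\n    if n not in _c:_c[n]=cams.camera_model(n)\n    return _c[n]\ndef ray/; s/m=cams.camera_model(name)/m=cm(name)/' h.py
python3 - <<'E'
from h import *
for c in('top','scene'):
    im=cv2.imread(f'pics/{c}0.png')[:,:,::-1].copy()
    for k,z in(('o',.024),('b',.068)):
        for m,st in blobs(im,k,60):
            if st[2]<25: continue
            print(c,k,st,[np.round(v,1) for v in rect(m,c,z)])
            if k=='o':
                ys,xs=np.nonzero(m);p=np.array([at(c,q,z)[:2]*1000 for q in zip(xs,ys)])
                l=np.polyfit(p[:,1],p[:,0],1);print('   line x=',l[1],'+',l[0],'y')
E
```

```text
top o [237 179  94   7 370] [array([600.4, -87.6]), array([ 11. , 258.2]), np.float64(1.2)]
   line x= 598.6456573171338 + -0.019628855720033877 y
top o [238 225  97   8 350] [array([471., -90.]), array([ 10.2, 260.9]), np.float64(1.2)]
   line x= 469.41251771586946 + -0.01969941695948515 y
top b [175 184  47  38 395] [array([541.4, 142.8]), array([119.5,  98.5]), np.float64(88.4)]
scene o [236 147  51  38 197] [array([477.2, -87.9]), array([ 13.7, 261.3]), np.float64(1.2)]
   line x= 475.5101578477505 + -0.019402421782351704 y
scene o [205 161  51  42 220] [array([606.1, -85.3]), array([ 14.7, 264.1]), np.float64(1.0)]
   line x= 605.7090080269244 + -0.011083638578057185 y
scene o [ 383  323   52   47 1815] [array([625.6, 620.5]), array([109.8, 108.4]), np.float64(11.0)]
   line x= 620.376449243638 + 0.010493881772500192 y
scene b [267 183  51  37 303] [array([547.1, 145.4]), array([122.6, 100.4]), np.float64(88.4)]
scene b [185 276  52  32 132] [array([916.2, 255.8]), array([ 61.4, 132.7]), np.float64(33.6)]
```

Call:
drive_tool(
  linear=[
    [0,0,0],
    [0,0,0],
    [0,0,0],
    [0,0,0],
    [0,0,0],
    [0,0,0],
    [0,0,0],
    [0,0,0],
    [0,0,0],
    [0,0,0],
    [0,0,0],
  ],
  rot=[
    [0,0,7],
    [0,0,7],
    [0,0,7],
    [0,0,7],
    [0,0,7],
    [0,0,7],
    [0,0,7],
    [0,0,7],
    [0,0,7],
    [0,0,7],
    [0,0,0],
  ],
  hand=[60,60,60,60,60,60,60,60,60,60,60],
)

```text
t: 1.82
tcp_pos: [0.2006, 0.5919, 0.3041]
tool_rot: [0.711, 0.703, 0.0, -0.0]
force: [0.4, 0.1, 0.1]
finger_gap: 0.7
```

```bash
cat >> h.py <<'E'
def st():
    s=manip.sense();r=R.from_quat(s['tool_rot']);M=r.as_matrix()
    print('t',round(s['t'],2),'tcp',np.round(np.array(s['tcp_pos'])*1000,1),'x',np.round(M[:,0],3),'z',np.round(M[:,2],3),'yaw',round(np.degrees(np.arctan2(M[1,0],M[0,0])),2),'F',np.round(s['force'],1),'gap',round(s['finger_gap'],3))
    return s,M
E
python3 - <<'E'
from h import *
s,M=st()
print('to target (545,300,230):',M.T@(np.array([545,300,230])-np.array(s['tcp_pos'])*1000))
m=cams.camera_model('wrist');o,d=ray('wrist',(256,192));print(o,d,m['vfov'])
E
```

```text
t 1.82 tcp [200.6 591.9 304.1] x [0.011 1.    0.   ] z [ 0.  0. -1.] yaw 89.39 F [0.4 0.1 0.1] gap 0.7
to target (545,300,230): [-288.25072956  347.49324189   74.03502474]
[0.20246592 0.66660761 0.37469513] [-0.00828103 -0.28752781 -0.95778621] 64.83673862167045
```

Call:
drive_tool(
  linear=[
    [-29,35,7.4],
    [-29,35,7.4],
    [-29,35,7.4],
    [-29,35,7.4],
    [-29,35,7.4],
    [-29,35,7.4],
    [-29,35,7.4],
    [-29,35,7.4],
    [-29,35,7.4],
    [-29,35,7.4],
    [0,0,0],
  ],
  rot=[
    [0,0,-1],
    [0,0,-0.7],
    [0,0,0],
    [0,0,0],
    [0,0,0],
    [0,0,0],
    [0,0,0],
    [0,0,0],
    [0,0,0],
    [0,0,0],
    [0,0,0],
  ],
  hand=[60,60,60,60,60,60,60,60,60,60,60],
)

```text
t: 2.73
tcp_pos: [0.5357, 0.3384, 0.2362]
tool_rot: [0.682, 0.731, 0.007, -0.0]
force: [-0.6, 0.8, 0.6]
finger_gap: 0.7
```

Run:
```python
from h import *
s,M=st()
m=cams.camera_model('wrist');np.save('wm.npy',[m],allow_pickle=True)
im=save('wrist','w1.png')
```

```text
t 2.73 tcp [535.7 338.4 236.2] x [-0.069  0.998  0.01 ] z [ 0.009  0.01  -1.   ] yaw 93.98 F [-0.6  0.8  0.6] gap 0.7
```

View pics/w1.png

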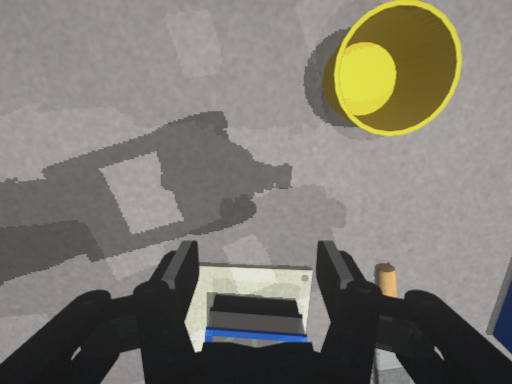

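```bash
cat >> h.py <<'E'
def edge(im,m,z=.068,cols=None):
    _c['wrist2']=m
    h=cv2.cvtColor(im,cv2.COLOR_RGB2HSV);H,S,V=cv2.split(h)
    B=((H>100)&(H<130)&(S>140)&(V>70))
    k,lab,s,c=cv2.connectedComponentsWithStats(B.astype('uint8'))
    cand=[i for i in range(1,k) if s[i,4]>80];i=max(cand,key=lambda i:s[i,4]*(s[i,0]<400));B=lab==i
    xs=[x for x in range(512) if B[:,x].any()];ys=[np.argmax(B[:,x]) for x in xs]
    P=np.array([at('wrist2',(x,y-.5),z)[:2]*1000 for x,y in zip(xs,ys)])
    q=P[6:-6];l=np.polyfit(q[:,0],q[:,1],1)
    print('rim px',xs[0],ys[0],xs[-1],ys[-1],'world ends',P[0].round(1),P[-1].round(1),'edge angle',np.degrees(np.arctan(l[0])).round(2),'y at x=540',np.polyval(l,540).round(1))
E
python3 - <<'E'
from h import *
m=np.load('wm.npy',allow_pickle=True)[0]
im=cv2.imread('pics/w1.png')[:,:,::-1].copy()
edge(im,m)
for p in ((200,264),(312,268)): print(at('wrist2',p,.008)*1000)
h=cv2.cvtColor(im,cv2.COLOR_RGB2HSV)
E
```

```text
rim px 205 336 306 337 world ends [497.4 196.6] [594.5 201.4] edge angle -1.6 y at x=540 205.4
[481.64974724 238.50352298   8.        ]
[606.40944806 241.51848816   8.        ]
```

```bash
cat >> h.py <<'E'
L0=np.array([534.2,-11.5]);EX=np.array([.0197,-.9998]);EY=np.array([.9998,.0197])
def to(p,yaw):
    s,M=st();a=np.radians(yaw);T=np.array([[np.cos(a),np.sin(a),0],[np.sin(a),-np.cos(a),0],[0,0,-1]]).T
    T=np.column_stack([[np.cos(a),np.sin(a),0],[np.sin(a),-np.cos(a),0],[0,0,-1]])
    print('lin',(M.T@(np.array(p)-np.array(s['tcp_pos'])*1000)).round(1),'rot',np.degrees(R.from_matrix(M.T@T).as_rotvec()).round(2))
    d=np.array(s['tcp_pos'][:2])*1000-L0;print('tcp lane x,y',(d@EX).round(1),(d@EY).round(1),'lane heading',round(np.degrees(np.arctan2(M[1,0],M[0,0]))-91.13,2))
E
python3 -c "
from h import *
to([546,252,102],88.4)"
```

```text
t 2.78 tcp [533.  339.9 236.4] x [-0.07   0.998  0.011] z [ 0.005  0.011 -1.   ] yaw 93.99 F [-0.4  0.5  0.3] gap 0.7
lin [-90.    6.  133.5] rot [ 0.32 -0.62  5.59]
tcp lane x,y -351.3 5.7 lane heading 2.86
```

Call:
drive_tool(
  linear=[
    [0,0,0],
    [0,0,0],
    [-10,1.8,15.5],
    [-10,1.8,15.5],
    [-10,1.8,15.5],
    [-10,1.8,15.5],
    [-10,1.8,15.5],
    [-10,1.8,15.5],
    [-10,1.8,15.5],
    [-10,1.8,15.5],
    [0,0,0],
    [0,0,0],
  ],
  rot=[
    [0.3,-0.6,3],
    [0,0,2.6],
    [0,0,0],
    [0,0,0],
    [0,0,0],
    [0,0,0],
    [0,0,0],
    [0,0,0],
    [0,0,0],
    [0,0,0],
    [0,0,0],
    [0,0,0],
  ],
  hand=[60,60,60,60,60,60,60,60,60,60,60,60],
)

```text
t: 3.78
tcp_pos: [0.5396, 0.2669, 0.1117]
tool_rot: [0.706, 0.709, 0.002, -0.002]
force: [0.6, 1.2, 0.3]
finger_gap: 0.702
```

```bash
python3 -c "
from h import *
to([546,246,102],88.4)
m=cams.camera_model('wrist');im=save('wrist','w2.png')
edge(im,m)
im=save('scene','s2.png');cv2.imwrite('pics/s2c.png',cv2.resize(im[100:280,180:400,::-1],None,fx=3,fy=3,interpolation=cv2.INTER_CUBIC))
"
```

```text
t 3.78 tcp [539.6 266.9 111.7] x [-0.004  1.     0.006] z [ 0.001  0.006 -1.   ] yaw 90.24 F [0.6 1.2 0.3] gap 0.702
lin [-21.    6.3   9.5] rot [ 0.04 -0.35  1.84]
tcp lane x,y -278.3 10.9 lane heading -0.89Traceback (most recent call last):
  File "<string>", line 5, in <module>
    edge(im,m)
    ~~~~^^^^^^
  File "h.py", line 44, in edge
    cand=[i for i in range(1,k) if s[i,4]>80];i=max(cand,key=lambda i:s[i,4]*(s[i,0]<400));B=lab==i
                                                ~~~^^^^^^^^^^^^^^^^^^^^^^^^^^^^^^^^^^^^^^^
ValueError: max() iterable argument is empty
```

View pics/w2.png

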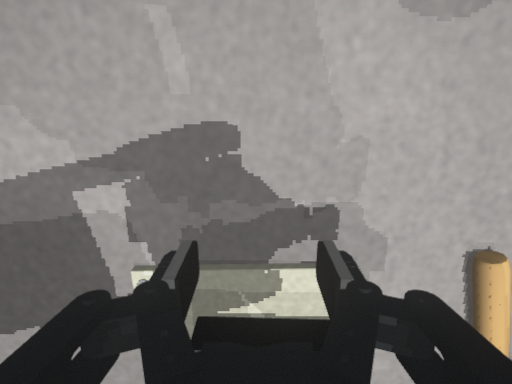

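Wrist view from low: the fingers straddle the back face. The base's foot is at row ~318 and the lane's entry edge at row ~266, cols 132–320. I'll get the same edges in world coordinates, then close in.

```bash
cat >> h.py <<'E'
def foot(im,m):
    _c['wrist2']=m
    g=cv2.cvtColor(im,cv2.COLOR_RGB2GRAY).astype(int);P=[];Q=[]
    for x in range(208,318):
        r=[y for y in range(285,372) if g[y,x]<45 and g[y-1,x]>=45]
        if r:P.append(at('wrist2',(x,r[-1]-.5),.008)[:2]*1000);Q.append(r[-1])
    P=np.array(P);k=np.abs(np.array(Q)-np.median(Q))<6;P=P[k]
    l=np.polyfit(P[:,0],P[:,1],1);print('foot rows',Q[0],Q[-1],'n',k.sum(),'angle',np.degrees(np.arctan(l[0])).round(2),'rel lane',(np.degrees(np.arctan(l[0]))-1.13).round(2),'y@540',np.polyval(l,540).round(1))
E
python3 -c "
from h import *
m=cams.camera_model('wrist');im=cv2.imread('pics/w2.png')[:,:,::-1].copy();foot(im,m)
print([at('wrist2',p,.008)[:2]*1000 for p in((132,266),(315,264))])
im=save('scene','s2.png');cv2.imwrite('pics/s2c.png',cv2.resize(im[100:280,180:400,::-1],None,fx=3,fy=3,interpolation=cv2.INTER_CUBIC))
to([546,246,102],88.4)
"
```

```text
foot rows 317 320 n 110 angle -1.76 rel lane -2.89 y@540 199.3
[array([458.82936016, 239.32180177]), array([577.88103959, 241.29945803])]
t 3.88 tcp [539.9 267.2 112.3] x [-0.004  1.     0.006] z [ 0.002  0.006 -1.   ] yaw 90.25 F [ 0.5 -0.4 -0.7] gap 0.703
lin [-21.3   6.   10.2] rot [ 0.1  -0.36  1.85]
tcp lane x,y -278.5 11.2 lane heading -0.88
```

View pics/s2c.png

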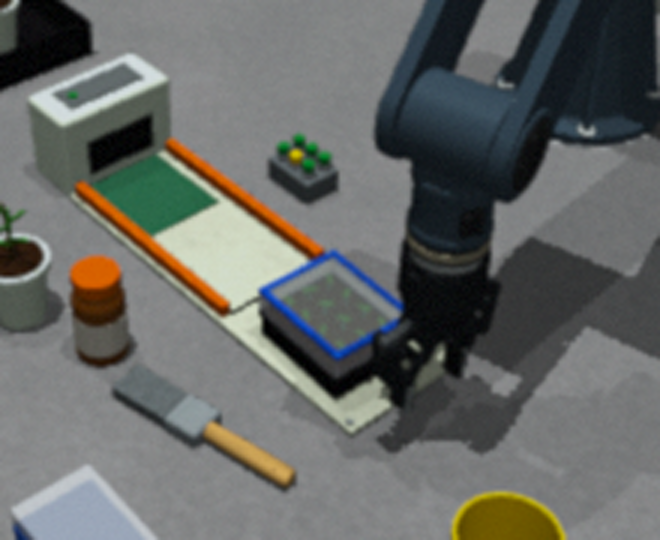

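The scene view shows the hand behind the box. The box is about 2.8° askew, nose towards the robot, and about 10 mm off on the far side. Rails and bystanders are clear. Now I'll lower and align.

Call:
drive_tool(
  linear=[
    [0,3,5],
    [0,2,4],
    [-5,2,1],
    [-5,0,0],
    [-5,0,0],
    [-5,0,0],
    [-5,0,0],
    [-5,0,0],
    [0,0,0],
    [0,0,0],
  ],
  rot=[
    [0,-0.3,1],
    [0,0,0.8],
    [0,0,0],
    [0,0,0],
    [0,0,0],
    [0,0,0],
    [0,0,0],
    [0,0,0],
    [0,0,0],
    [0,0,0],
  ],
  hand=[60,60,60,60,60,60,60,60,60,60],
)

```text
t: 4.72
tcp_pos: [0.5484, 0.2366, 0.1058]
tool_rot: [0.716, 0.698, 0.005, 0.002]
force: [0.6, -0.1, -0.7]
finger_gap: 0.705
```

```bash
python3 -c "
from h import *
to([545,220,102],88.4)"
```

```text
t 4.72 tcp [548.4 236.6 105.8] x [0.027 1.    0.003] z [ 0.01   0.003 -1.   ] yaw 88.47 F [ 0.6 -0.1 -0.7] gap 0.705
lin [-16.7  -3.    3.7] rot [ 0.57 -0.18  0.07]
tcp lane x,y -247.8 19.1 lane heading -2.66
```

Call:
drive_tool(
  linear=[
    [0,-3,3],
    [-3,0,1],
    [-3,0,0],
    [-3,0,0],
    [-3,0,0],
    [-3,0,0],
    [-2,0,0],
    [-2,0,0],
    [-2,0,0],
    [-2,0,0],
    [-2,0,0],
    [-2,0,0],
  ],
  rot=[
    [0.4,-0.2,0],
    [0,0,0],
    [0,0,0],
    [0,0,0],
    [0,0,0],
    [0,0,0],
    [0,0,0],
    [0,0,0],
    [0,0,0],
    [0,0,0],
    [0,0,0],
    [0,0,0],
  ],
  hand=[60,60,60,60,60,60,60,60,60,60,60,60],
)

```text
t: 5.72
tcp_pos: [0.5443, 0.2086, 0.1013]
tool_rot: [0.717, 0.697, 0.002, 0.0]
force: [-0.0, 1.7, -0.1]
finger_gap: 0.705
```

```bash
cat >> h.py <<'E'
def box(fn):
    im=save('top',fn)
    for m,s_ in blobs(im,'b',60):
        if s_[2]<25 or s_[1]<150: continue
        c,wh,a=rect(m,'top',.068);ys,xs=np.nonzero(m)
        P=np.array([at('top',q,.068)[:2]*1000 for q in zip(xs,ys)])-L0
        l=np.column_stack([P@EX,P@EY]).astype(np.float32);c2,wh2,a2=cv2.minAreaRect(l)
        print('box lane: c',np.round(c2,1),'wh',np.round(wh2,1),'a',round(a2,2),'xmin/max',l[:,0].min().round(1),l[:,0].max().round(1),'y',l[:,1].min().round(1),l[:,1].max().round(1))
        # long side slopes: extreme y per x-column bins
        fr=l[:,0]
        for nm,f in(('near',np.min),('far',np.max)):
            b=np.arange(fr.min()+12,fr.max()-15,4.);v=[f(l[(fr>=x)&(fr<x+8),1]) for x in b if ((fr>=x)&(fr<x+8)).any()]
            k=[x+4 for x in b if ((fr>=x)&(fr<x+8)).any()]
            p=np.polyfit(k,v,1);print('  ',nm,'ang',np.degrees(np.arctan(p[0])).round(2),'mean y',np.mean(v).round(1))
E
python3 -c "
from h import *
to([545,210,102],88.4)
box('t3.png')
m=cams.camera_model('wrist');im=save('wrist','w3.png');foot(im,m)"
```

```text
t 5.72 tcp [544.3 208.6 101.3] x [0.027 1.    0.002] z [ 0.003  0.002 -1.   ] yaw 88.44 F [-0.   1.7 -0.1] gap 0.705
lin [ 1.4  0.7 -0.7] rot [ 0.16 -0.09  0.04]
tcp lane x,y -219.9 14.4 lane heading -2.69
box lane: c [-140.9   10.8] wh [ 96.  104.5] a 87.73 xmin/max -192.3 -87.9 y -39.2 60.8
   near ang -2.34 mean y -37.4
   far ang -1.51 mean y 56.7
foot rows 343 353 n 105 angle -1.6 rel lane -2.73 y@540 127.7
```

Call:
drive_tool(
  linear=[
    [-3,0,0],
    [-4,0,0],
    [-4,0,0],
    [-4,0,0],
    [-4,0,0],
    [-4,0,0],
    [-4,0,0],
    [-4,0,0],
    [-4,0,0],
  ],
  rot=[
    [0,0,0.2],
    [0,0,0.3],
    [0,0,0.3],
    [0,0,0.3],
    [0,0,0.3],
    [0,0,0.3],
    [0,0,0.3],
    [0,0,0.3],
    [0,0,0.2],
  ],
  hand=[60,60,60,60,60,60,60,60,60],
)

```text
t: 6.57
tcp_pos: [0.5429, 0.1704, 0.1013]
tool_rot: [0.733, 0.68, 0.002, 0.001]
force: [-0.3, 1.8, -1.1]
finger_gap: 0.704
```

```bash
python3 -c "
from h import *
to([545,210,102],88.4)
box('t4.png')
m=cams.camera_model('wrist');im=save('wrist','w4.png');foot(im,m)"
```

```text
t 6.57 tcp [542.9 170.4 101.3] x [0.074 0.997 0.002] z [ 0.004  0.001 -1.   ] yaw 85.74 F [-0.3  1.8 -1.1] gap 0.704
lin [39.6 -0.9 -0.6] rot [ 0.23 -0.09 -2.67]
tcp lane x,y -181.7 12.3 lane heading -5.39
box lane: c [-99.    3.6] wh [98.7 97.2] a 85.42 xmin/max -148.0 -48.3 y -48.5 56.2
   near ang -6.48 mean y -44.8
   far ang -4.56 mean y 51.5
foot rows 343 353 n 105 angle -4.32 rel lane -5.45 y@540 89.0
```

View pics/w4.png

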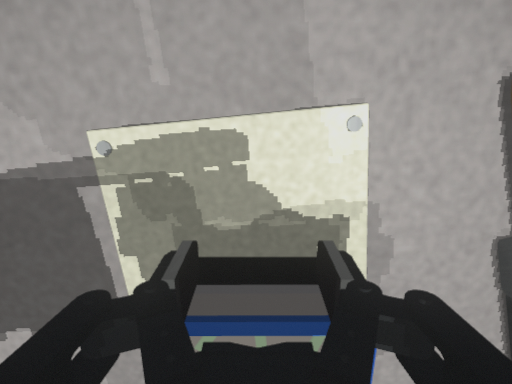

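Back face is seated flat on both fingers (rim rows ~318–335 level), and the entry corners of the plate are visible at (88,131) and (368,103). I'll check the lane's centre with those.

```bash
python3 -c "
from h import *
for p in((88,131),(368,103)):
    w=at('wrist',p,.008)[:2]*1000;d=w-L0;print(w,d@EX,d@EY)"
```

```text
[458.66281561 236.04922967] -248.98780235922285 -70.64535713330324
[606.98496368 239.18700461] -249.20300341979436 77.7089406789323
```

Call:
drive_tool(
  linear=[
    [-4,0,0],
    [-4,0,0],
    [-4,0,0],
    [-4,0,0],
    [-4,0,0],
    [-4,0,0],
    [-4,0,0],
  ],
  rot=[
    [0,0,0],
    [0,0,0],
    [0,0,0],
    [0,0,0],
    [0,0,0],
    [0,0,-0.1],
    [0,0,-0.1],
  ],
  hand=[60,60,60,60,60,60,60],
)

```text
t: 7.25
tcp_pos: [0.5403, 0.1406, 0.1014]
tool_rot: [0.731, 0.682, 0.002, 0.001]
force: [0.6, 3.0, 0.7]
finger_gap: 0.702
```

```bash
python3 -c "
from h import *
to([545,210,102],88.4)
box('t5.png')"
```

```text
t 7.25 tcp [540.3 140.6 101.4] x [0.07  0.998 0.002] z [ 0.004  0.002 -1.   ] yaw 85.98 F [0.6 3.  0.7] gap 0.702
lin [69.6 -0.2 -0.5] rot [ 0.21 -0.11 -2.42]
tcp lane x,y -151.9 9.1 lane heading -5.15
box lane: c [-65.9   1.3] wh [99.5 89.4] a 85.23 xmin/max -114.2 -19.3 y -49.7 52.1
   near ang -5.84 mean y -47.3
   far ang -4.28 mean y 49.0
```

Call:
drive_tool(
  linear=[
    [-4,0,0],
    [-4,0,0],
    [-4,0,0],
    [-4,0,0],
    [-4,0,0],
    [-4,0,0],
    [-4,0,0],
    [-4,0,0],
    [-4,0,0],
    [-4,0,0],
    [-4,0,0],
    [-4,0,0],
  ],
  rot=[
    [0,0,-0.15],
    [0,0,-0.15],
    [0,0,-0.15],
    [0,0,-0.15],
    [0,0,-0.15],
    [0,0,-0.15],
    [0,0,-0.15],
    [0,0,-0.15],
    [0,0,-0.15],
    [0,0,-0.15],
    [0,0,-0.15],
    [0,0,-0.15],
  ],
  hand=[60,60,60,60,60,60,60,60,60,60,60,60],
)

```text
t: 8.3
tcp_pos: [0.537, 0.0872, 0.1014]
tool_rot: [0.72, 0.694, 0.002, 0.0]
force: [0.9, 2.1, 0.3]
finger_gap: 0.703
```

```bash
python3 -c "
from h import *
to([545,210,102],88.4)
box('t6.png')
im=cv2.imread('pics/t6.png');cv2.imwrite('pics/t6c.png',cv2.resize(im[160:260,200:380],None,fx=4,fy=4,interpolation=cv2.INTER_CUBIC))"
```

```text
t 8.3 tcp [537.   87.2 101.4] x [0.035 0.999 0.002] z [ 0.003  0.002 -1.   ] yaw 87.97 F [0.9 2.1 0.3] gap 0.703
lin [123.    3.7  -0.4] rot [ 0.16 -0.09 -0.43]
tcp lane x,y -98.6 4.7 lane heading -3.16
box lane: c [-8.9 -0.3] wh [99.3 78.7] a 85.63 xmin/max -51.6 33.9 y -51.8 49.3
   near ang -5.97 mean y -49.0
   far ang -2.26 mean y 48.2
```

View pics/t6c.png

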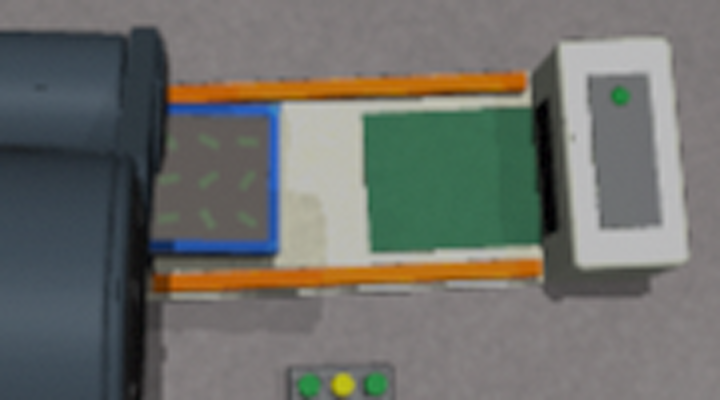

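Rim sits between the rails with clear gaps on both sides (crop: box front edge at col ~275; rails at rows ~90 and ~275). Continuing with the turn-back.

Call:
drive_tool(
  linear=[
    [-4,0,0],
    [-4,0,0],
    [-4,0,0],
    [-4,0,0],
    [-4,0,0],
    [-4,0,0],
    [-4,0,0],
    [-4,0,0],
    [-4,0,0],
    [-4,0,0],
    [-4,0,0],
    [-4,0,0],
    [-4,0,0],
    [-4,0,0],
    [-4,0,0],
    [-4,0,0],
  ],
  rot=[
    [0,0,-0.12],
    [0,0,-0.12],
    [0,0,-0.12],
    [0,0,-0.12],
    [0,0,-0.12],
    [0,0,-0.12],
    [0,0,-0.12],
    [0,0,-0.12],
    [0,0,-0.12],
    [0,0,-0.12],
    [0,0,-0.12],
    [0,0,-0.12],
    [0,0,-0.12],
    [0,0,-0.12],
    [0,0,-0.12],
    [0,0,-0.12],
  ],
  hand=[60,60,60,60,60,60,60,60,60,60,60,60,60,60,60,60],
)

```text
t: 9.68
tcp_pos: [0.5351, 0.0163, 0.1014]
tool_rot: [0.706, 0.708, 0.001, -0.0]
force: [-0.7, 1.7, 0.3]
finger_gap: 0.706
```

```bash
python3 -c "
from h import *
to([545,210,102],88.4)
box('t7.png')
im=save('wrist','w7.png');im=cv2.imread('pics/t7.png');cv2.imwrite('pics/t7c.png',cv2.resize(im[160:260,200:380],None,fx=4,fy=4,interpolation=cv2.INTER_CUBIC))"
```

```text
t 9.68 tcp [535.1  16.3 101.4] x [-0.002  1.     0.002] z [ 0.002  0.002 -1.   ] yaw 90.11 F [-0.7  1.7  0.3] gap 0.706
lin [193.7  10.3  -0.3] rot [ 0.09 -0.1   1.71]
tcp lane x,y -27.7 1.5 lane heading -1.02
```

View pics/w7.png

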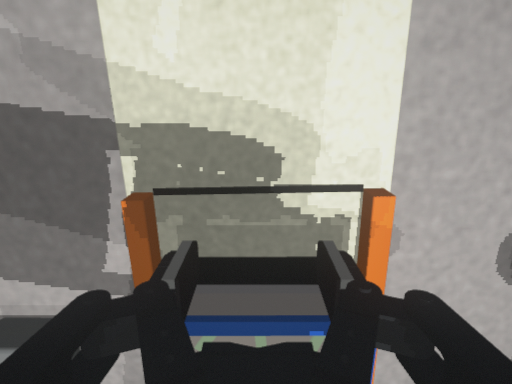

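Wrist view looking back: box square on the fingers and centred (rim cols 187–328). Rail ends at cols ~125–158 and ~360–393, with the black line at row ~189.

```bash
python3 -c "
from h import *
def q(p,z):
    w=at('wrist',p,z)[:2]*1000;d=w-L0;print(p,d@EX,d@EY)
for p in((155,190),(362,185)): q(p,.008)
for p in((124,201),(154,193),(363,190),(393,194)): q(p,.024)
for p in ((187,334),(328,334)):q(p,.068)
"
```

```text
(155, 190) -54.96205214379459 -54.67151894684423
(362, 185) -55.65926916044478 62.06204606508115
(124, 201) -53.93591898098552 -65.6457184908571
(154, 193) -57.942436546852505 -49.65968303544212
(363, 190) -57.49931554434608 57.12034048715725
(393, 194) -55.067282502120484 72.66617493629334
(187, 334) -8.956305332039951 -27.295061934406185
(328, 334) -7.814247557904586 31.920720981785347
```

Call:
drive_tool(
  linear=[
    [-4,0,0],
    [-4,0,0],
    [-4,0,0],
    [-4,0,0],
    [-4,0,0],
    [-4,0,0],
    [-4,0,0],
    [-4,0,0],
    [-4,0,0],
    [-4,0,0],
    [-4,0,0],
    [-4,0,0],
    [-4,0,0],
    [-4,0,0],
    [-4,0,0],
    [-4,0,0],
    [-4,0,0],
  ],
  rot=[
    [0,0,-0.17],
    [0,0,-0.17],
    [0,0,-0.17],
    [0,0,-0.17],
    [0,0,-0.17],
    [0,0,-0.15],
    [0,0,0],
    [0,0,0],
    [0,0,0],
    [0,0,0],
    [0,0,0],
    [0,0,0],
    [0,0,0],
    [0,0,0],
    [0,0,0],
    [0,0,0],
    [0,0,0],
  ],
  hand=[60,60,60,60,60,60,60,60,60,60,60,60,60,60,60,60,60],
)

```text
t: 11.2
tcp_pos: [0.5357, -0.0581, 0.1013]
tool_rot: [0.7, 0.715, 0.001, -0.001]
force: [0.2, 2.9, 1.4]
finger_gap: 0.701
```

```bash
python3 -c "
from h import *
to([545,210,102],88.4)
im=save('top','t8.png');im2=save('scene','s8.png')
a=cv2.resize(im[160:260,200:380,::-1],None,fx=4,fy=4,interpolation=cv2.INTER_CUBIC);cv2.imwrite('pics/t8c.png',a)
q=lambda px,z:((at('scene',px,z)[:2]*1000-L0)@EX)
for m,s_ in blobs(im2,'b',40):
    c,wh,a=rect(m,'scene',.068)
    if abs(c[0]-540)<50: print(s_,c,wh,a)
"
```

```text
t 11.2 tcp [535.7 -58.1 101.3] x [-0.021  1.     0.002] z [ 0.     0.003 -1.   ] yaw 91.22 F [0.2 2.9 1.4] gap 0.701
lin [267.8  15.   -0. ] rot [ 0.01 -0.14  2.82]
tcp lane x,y 46.6 0.6 lane heading 0.09
[215 142  24  26 112] (564.5615234375, -162.19374084472656) (137.72354125976562, 68.47526550292969) 45.16049575805664
```

Call:
drive_tool(
  linear=[
    [-4,0,0],
    [-4,0,0],
    [-4,0,0],
    [-4,0,0],
    [-4,0,0],
    [-3,0,0],
    [-2.5,0,0],
    [-2,0,0],
    [-2,0,0],
  ],
  rot=[
    [0,0,0],
    [0,0,0],
    [0,0,0],
    [0,0,0],
    [0,0,0],
    [0,0,0],
    [0,0,0],
    [0,0,0],
    [0,0,0],
  ],
  hand=[60,60,60,60,60,60,60,60,60],
)

```text
t: 12.05
tcp_pos: [0.5361, -0.0902, 0.1013]
tool_rot: [0.7, 0.714, 0.001, -0.001]
force: [-0.2, 3.7, 2.4]
finger_gap: 0.703
```

```bash
python3 -c "
from h import *
to([545,210,102],91.13)"
```

```text
t 12.05 tcp [536.1 -90.2 101.3] x [-0.021  1.     0.003] z [-0.001  0.003 -1.   ] yaw 91.2 F [-0.2  3.7  2.4] gap 0.703
lin [3.00e+02 1.52e+01 2.00e-01] rot [-0.03 -0.18  0.07]
tcp lane x,y 78.7 0.3 lane heading 0.07
```

Call:
drive_tool(
  linear=[
    [-1.5,0,0],
    [-1.5,0,0],
    [-1.5,0,0],
    [-1.5,0,0],
  ],
  rot=[
    [0,0,0],
    [0,0,0],
    [0,0,0],
    [0,0,0],
  ],
  hand=[60,60,60,60],
)

```text
t: 12.38
tcp_pos: [0.5361, -0.0957, 0.1013]
tool_rot: [0.7, 0.714, 0.002, -0.002]
force: [3.2, 14.3, 2.7]
finger_gap: 0.704
```

Call:
drive_tool(
  linear=[
    [-1.2,0,0],
    [-1.2,0,0],
  ],
  rot=[
    [0,0,0],
    [0,0,0],
  ],
  hand=[60,60],
)

```text
t: 12.55
tcp_pos: [0.5362, -0.0957, 0.1013]
tool_rot: [0.7, 0.714, 0.003, -0.003]
force: [0.3, 7.7, 2.6]
finger_gap: 0.704
```

The force rose to 14 N and motion stopped at TCP lane x 84, which is the expected stop. Backing straight off, then up.

Call:
drive_tool(
  linear=[
    [0.5,0,0],
    [1,0,0],
    [2,0,0],
    [4,0,0],
    [6,0,0],
    [8,0,0],
    [8,0,0],
    [8,0,0],
    [5,0,-10],
    [3,0,-20],
    [3,0,-25],
    [3,0,-25],
    [10,0,-25],
    [20,0,-20],
    [30,0,-10],
    [30,0,0],
    [30,0,0],
    [30,0,0],
    [0,0,0],
  ],
  rot=[
    [0,0,0],
    [0,0,0],
    [0,0,0],
    [0,0,0],
    [0,0,0],
    [0,0,0],
    [0,0,0],
    [0,0,0],
    [0,0,0],
    [0,0,0],
    [0,0,0],
    [0,0,0],
    [0,0,0],
    [0,0,0],
    [0,0,0],
    [0,0,0],
    [0,0,0],
    [0,0,0],
    [0,0,0],
  ],
  hand=[60,60,60,60,60,60,60,60,60,60,60,60,60,60,60,60,60,60,60],
)

```text
t: 14.13
tcp_pos: [0.5314, 0.1184, 0.2518]
tool_rot: [0.7, 0.715, 0.005, 0.001]
force: [0.5, 0.7, 0.1]
finger_gap: 0.699
```

```bash
python3 -c "
from h import *
st();box('t9.png');s=save('scene','s9.png');im=cv2.imread('pics/t9.png')
a=cv2.resize(im[160:260,200:380],(720,400),interpolation=cv2.INTER_CUBIC);b=cv2.resize(s[120:220,170:350,::-1],(720,400),interpolation=cv2.INTER_CUBIC)
cv2.imwrite('pics/f.png',cv2.resize(np.vstack([a,b]),(540,600)))"
```

```text
t 14.13 tcp [531.4 118.4 251.8] x [-0.021  1.     0.006] z [ 0.008  0.007 -1.   ] yaw 91.21 F [0.5 0.7 0.1] gap 0.699
box lane: c [ 1.546e+02 -1.000e-01] wh [122.2  99.9] a 0.05 xmin/max 93.5 215.7 y -50.1 49.8
   near ang 0.17 mean y -48.9
   far ang 0.14 mean y 48.6
```

View pics/f.png

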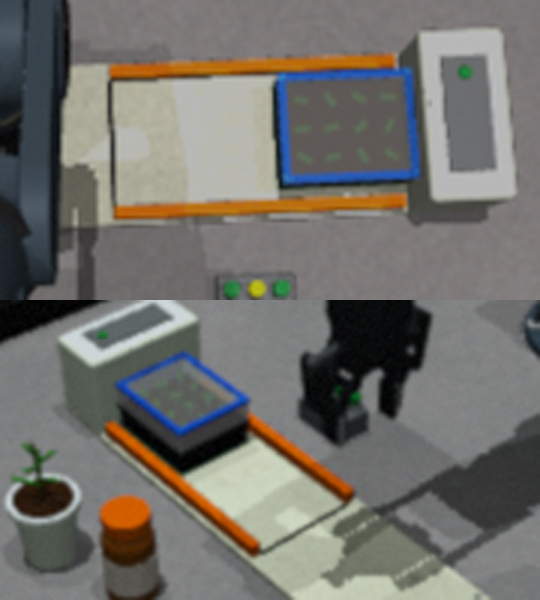

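Both views show the box square and centred between the rails, against the imager, with the hand high and clear.

Call:
drive_tool(
  linear=[
    [0,0,0],
    [0,0,0],
    [0,0,0],
    [0,0,0],
  ],
  rot=[
    [0,0,0],
    [0,0,0],
    [0,0,0],
    [0,0,0],
  ],
  hand=[60,60,60,60],
)

```text
t: 14.57
tcp_pos: [0.5315, 0.1126, 0.2518]
tool_rot: [0.701, 0.713, 0.004, 0.002]
force: [0.6, -0.2, 0.2]
finger_gap: 0.703
```

```bash
python3 -c "
from h import *
st();print(order.sign_off())"
```

```text
t 14.57 tcp [531.5 112.6 251.8] x [-0.017  1.     0.003] z [ 0.007  0.003 -1.   ] yaw 91.0 F [ 0.6 -0.2  0.2] gap 0.703
the job is handed in; nothing more can be done
None
```

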